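# Clear the bench stop beside the lock block

## Robot

A 7-joint arm with a two-finger parallel gripper is mounted at the origin on the work surface. World frame = base frame: x ahead of the robot, y to its left, z up, the work surface at z = 0. Lengths are in m, angles in degrees, forces in N, time in s.
With the tool pointing down it reaches from about 0.35 to 0.9 m from the base axis. Payload 19.9 kg.
Tool frame: the origin (TCP) lies on the mounting face of the last link; the fingertips stand 199 mm ahead of it and the grasp point (between the pads) lies 180 mm ahead of it (manip.pinch_z is the z of the grasp point in the tool frame, in m); z points along the fingers, y is the direction in which the jaws open and shut (so a half turn about z gives the same grasp; the last joint's range is limited). The gripper opens to 94 mm and grips with 3 to 60 N. Pads are 16 mm wide; open, the fingers measure 119 mm over their backs; the gripper's body (75 mm by 177 mm) begins 78 mm behind the grasp point.
Start: joints at [-74.456, 23.915, -0.59, 92.452, 0.269, 63.638, -3.037], TCP at [0.192, 0.595, 0.405] pointing down, gripper open.
Joint ranges: [-161.28, 161.28], [-22.2, 115.67], [-73.04, 71.86], [3.21, 147.25], [-68.34, 248.33], [10.77, 114.83], [-161.83, 161.83]. Speed limits (degrees/s): [108.29, 108.29, 136.94, 136.94, 172.46, 172.46, 172.46].

## Interface

Orientations are given as a 3x3 rotation matrix whose columns are the frame's x, y, z axes.
In Python, from cell import read_state, cams, ticket, manip gives the robot as it stands.
- The arm moves only by the shell command python3 -m pendant 'ROWS' [FORCE]. ROWS is JSON, one flat list of numbers, 5 for each row, row after row: the closure, from -1 (fully open) to 1 (shut), then the shift along the tool's x, y, z in m, then the turn about the tool's z in rad. A call has 1 to 5 rows; each row shifts and turns the commanded pose from where the row before left it, along the tool's axes as they then stand; what a row does not reach is not made up. A row lasts 1/8 s, in which the tool goes at most 62.5 mm and 10.7 degrees, less where a joint would pass 70% of its speed; a pose out of reach is approached as far as the arm can. A call with a gripper value outside its range is refused whole. The fingers move at their own pace and stop on an object; FORCE is the grip in N (left out, the last holds). Time passes only in rows, so rows that do not move let the fingers close. It gives the time, the measured TCP pose, the force and the opening at its end, in the units of the state.
- read_state(): the state, without advancing time (a new reading comes with each control period).
- cams.get_image(name): name is "side" or "top" or "wrist"; returns (picture, depth): 400x640x3 uint8, red, green, blue; 400x640 float32, m along the optical axis (not along the pixel's ray), 0 where there is no reading.
- cams.get_calibration(name): a dict with "camera_matrix" (3x3 intrinsics, pixels), "pose" (4x4, takes a point from camera to world coordinates). Camera axes: x right, y up, looking along -z (the intrinsics and any distortion apply to the point x, -y, -z); pixel columns grow to the right and rows downward; lengths in m; the calibration is good to about 2 mm. The wrist camera is an equidistant fisheye: a pixel r from the principal point sees the ray r / f radians off the axis. A picture is of the moment at which its call begins: read the wrist's pose just before it. get_calibration takes no time and is no camera call; for the wrist camera it gives the pose at the moment of the call.
- ticket.finish_job(): hands the job in, once; it reports no verdict.
Trained networks look in the newest picture that a camera, given by its name, has taken for a name from the list of things; names that differ only in an ending like _2 or _b are one class to them, and where a whole thing is asked for, a point or a joint stands for the part that bears it (a point fixed in the world has none). Each returns a list of dicts, best first, with "confidence" (0 to 1); they miss things now and then, are a little off and sometimes report something else, mostly with a low value. They report only what shows in the picture. A call takes as long as a camera call.
- cams.find_in(camera, target): "extent" ([centre column, centre row, width, height] in pixels, round what is visible of it).
- cams.trace(camera, target): "mask" (400x640 bool, what is visible of it) and "extent" ([centre column, centre row, width, height] in pixels, round what is visible of it).
The state is a dict: "time_s": time; "qpos": joint angles; "qvel": joint speeds; "joint_torque": joint torques, N m; "tcp_pos": TCP position; "orientation": TCP orientation; "wrist_force": force on the tool from outside, world axes, zero at the start; "torque": the same for the moment, N m; "width": opening from 0.0 (shut) to 1.0 (fully open).
Only numpy, scipy, OpenCV 4.12 (cv2) and the standard library are available. Lean on these libraries where they do the work, as an engineer would, in place of code of your own. Each camera call takes 0.05 s, during which the arm holds its last target.

## Task

The panel frame on the bench is to be bored for its lock next. With the shut fingertips, gently press the bench stop that stands beside the larger of the two loose wooden blocks in the frame down as far as it goes, without gripping it, then withdraw. Leave the other two stops up, and do not touch the frame, the loose blocks, the staple gun or the glue bottle.

Things in the scene. Friction and masses are not known exactly. Their poses are not given: they have to be found in the camera images.
- frame: Pale wooden panel frame, fixed: 300 (x) x 540 mm (y), top 46 mm above the bench, stiles 50 mm wide, honeycomb core in its far half, open bay along the near stile (bay floor 16 mm above the bench). Origin on the bench under its middle, z up, y along the stiles. The three bench stops stand along the outside of the near stile (robot's side), about 130 mm apart.
- lock_block: The lock block, the larger of two loose pale wooden blocks lying in the bay of the frame against the near stile: 70 x 110 (along the stile) x 30 mm. Origin: centre of its underside. It lies right across the stile from one bench stop (stop A), within 12 mm along the stile.
- small_block: The smaller loose pale wooden block in the same bay: 40 x 45 (along the stile) x 30 mm, across the stile from another stop (stop B). Origin: centre of its underside.
- guide_a: Guide plate (dark steel, 84 x 56 x 4 mm, screwed to the bench) of pop-up bench stop A (beside the lock block; order in the row varies). Origin on the bench under the pad's centre, x towards the frame, z up. The stop is an aluminium bar 65 (x) x 26 mm, from x = -15 to 50 mm, 2 mm short of the frame's face, with a round dark press pad (34 mm across, 4 mm thick) on the end away from the frame.
- pad_a (a point): Centre of the top face of the pad of stop A (the place to press). About 36 to 40 mm above the bench at the start, 10 mm when the stop is fully down.
- stop_a (a joint): How far stop A is pushed down, m: 0 to 0.004 at the start (up), 0.030 fully down on its end stop. It slides straight down, held by friction (about 5 N of push), has no spring and stays where it is left.
- guide_b: Guide plate (dark steel, 84 x 56 x 4 mm, screwed to the bench) of pop-up bench stop B (beside the small block). Origin on the bench under the pad's centre, x towards the frame, z up. The stop is an aluminium bar 65 (x) x 26 mm, from x = -15 to 50 mm, 2 mm short of the frame's face, with a round dark press pad (34 mm across, 4 mm thick) on the end away from the frame.
- pad_b (a point): Centre of the top face of the pad of stop B (the place to press). About 36 to 40 mm above the bench at the start, 10 mm when the stop is fully down.
- stop_b (a joint): How far stop B is pushed down, m: 0 to 0.004 at the start (up), 0.030 fully down on its end stop. It slides straight down, held by friction (about 5 N of push), has no spring and stays where it is left.
- guide_c: Guide plate (dark steel, 84 x 56 x 4 mm, screwed to the bench) of pop-up bench stop C (beside no block). Origin on the bench under the pad's centre, x towards the frame, z up. The stop is an aluminium bar 65 (x) x 26 mm, from x = -15 to 50 mm, 2 mm short of the frame's face, with a round dark press pad (34 mm across, 4 mm thick) on the end away from the frame.
- pad_c (a point): Centre of the top face of the pad of stop C (the place to press). About 36 to 40 mm above the bench at the start, 10 mm when the stop is fully down.
- stop_c (a joint): How far stop C is pushed down, m: 0 to 0.004 at the start (up), 0.030 fully down on its end stop. It slides straight down, held by friction (about 5 N of push), has no spring and stays where it is left.
- staple_gun: Grey staple gun lying on its side on the bench to the right of the work, about 190 x 160 mm, 46 mm high. Origin: on the bench under its grip. Leave alone.
- glue_bottle: White closed glue bottle standing on the bench to the left, diameter 60 mm, 160 mm high. Origin: centre of its underside. Leave alone.

How it is judged:
By the outcome, as a careful person would: the job done as asked, in the order asked, and still so for the second after the job is handed in, with the robot touching nothing.
It also fails if it takes over 32 s, if anything falls off the work surface, if the arm or the gripper's body presses on something with over 40 N, if the wrist force passes 120 N, or if a joint passes its speed limit or range.

## Working session

There is one attempt and no reset: what is moved stays moved. The work goes in short steps, Python scripts to look and compute and a shell command to move; the robot and the scene stay as the last step left them, time stands still between calls to the robot, and variables do not carry over. Pictures are saved under pics/ and viewed, and the job is handed in when it is done.

```bash
mkdir -p pics; ls; cat > h.py <<'E'
import numpy as np, cv2
from cell import read_state, cams, ticket, manip
def world(name,u,v,d,cal=None):
    c=cal or cams.get_calibration(name); K=np.array(c["camera_matrix"]); P=np.array(c["pose"])
    p=np.array([(u-K[0,2])/K[0,0]*d, -(v-K[1,2])/K[1,1]*d, -d,1.0]); return (P@p)[:3]
E
python3 - <<'E'
from h import *
for n in("top","side"):
    im,d=cams.get_image(n); cv2.imwrite(f"pics/{n}0.png",im[:,:,::-1]); np.save(n+"_d.npy",d)
    c=cams.get_calibration(n); print(n,np.round(c["camera_matrix"],1).tolist(),np.round(c["pose"],3).tolist(),[k for k in c])
    for t in("lock_block","small_block","pad_a","guide_a"):
        for r in cams.find_in(n,t)[:4]:
            print(t,round(r["confidence"],2),np.round(r["extent"],0))
s=read_state(); print(s)
E
```

```text
pics
top [[398.1, 0.0, 319.9], [0.0, 398.1, 204.9], [0.0, 0.0, 1.0]] [[0.014, 0.989, -0.15, 0.448], [-1.0, 0.01, -0.028, -0.032], [-0.027, 0.151, 0.988, 1.235], [0.0, 0.0, 0.0, 1.0]] ['camera_matrix', 'pose']
lock_block 0.73 [335. 196.  40.  31.]
lock_block 0.58 [345. 238.   8.  23.]
small_block 0.78 [292. 210.  13.  14.]
pad_a 0.71 [345. 238.  10.  21.]
pad_a 0.56 [381. 233.  10.  21.]
pad_a 0.5 [298. 242.  16.  24.]
guide_a 0.8 [382. 236.  20.  29.]
guide_a 0.77 [344. 241.  25.  27.]
guide_a 0.6 [297. 249.  21.  34.]
side [[383.1, 0.0, 312.7], [0.0, 383.1, 200.8], [0.0, 0.0, 1.0]] [[0.866, 0.285, -0.411, 0.262], [-0.5, 0.515, -0.696, -0.602], [0.013, 0.808, 0.589, 0.581], [0.0, 0.0, 0.0, 1.0]] ['camera_matrix', 'pose']
lock_block 0.72 [338. 224.  54.  41.]
small_block 0.83 [295. 194.  22.  22.]
pad_a 0.78 [292. 253.  34.  28.]
pad_a 0.76 [328. 285.  37.  28.]
pad_a 0.69 [256. 217.  30.  31.]
guide_a 0.89 [291. 256.  46.  39.]
guide_a 0.83 [255. 219.  41.  38.]
guide_a 0.63 [327. 289.  53.  45.]
guide_a 0.35 [230. 150.  28.  58.]
{'time_s': 0.5, 'qpos': array([-74.45597195,  23.91818136,  -0.58978744,  92.45449645,
         0.26844281,  63.63983424,  -3.0372585 ]), 'qvel': array([-0.04307062,  0.04936589,  0.01358031,  0.01077929,  0.10807816,
       -0.02661509,  0.06768952]), 'joint_torque': array([-1.49596999e-03, -8.50482273e+01,  6.37380537e-01, -4.26054883e+01,
       -4.88146220e-02,  1.39727304e-02,  3.99986016e-05]), 'tcp_pos': array([0.19231225, 0.59466208, 0.40457837]), 'orientation': array([[-9.51471460e-01,  3.07737000e-01, -2.64664403e-05],
       [ 3.07736999e-01,  9.51471440e-01, -1.94140053e-04],
       [-3.45620154e-05, -1.92863422e-04, -9.99999981e-01]]), 'wrist_force': array([-1.05950747, -0.07175875,  0.22033926]), 'torque': array([-0.00609228, -0.00637737,  0.02274123]), 'width': 0.9999956272753807}
```

```bash
python3 - <<'E'
import cv2
a=cv2.imread("pics/top0.png")[130:290,220:460]; cv2.imwrite("pics/topc.png",cv2.resize(a,None,fx=3.3,fy=3.3,interpolation=cv2.INTER_CUBIC))
a=cv2.imread("pics/side0.png")[110:350,180:480]; cv2.imwrite("pics/sidec.png",cv2.resize(a,None,fx=2.5,fy=2.5,interpolation=cv2.INTER_CUBIC))
E
```

```text
(no output)
```

View pics/topc.png

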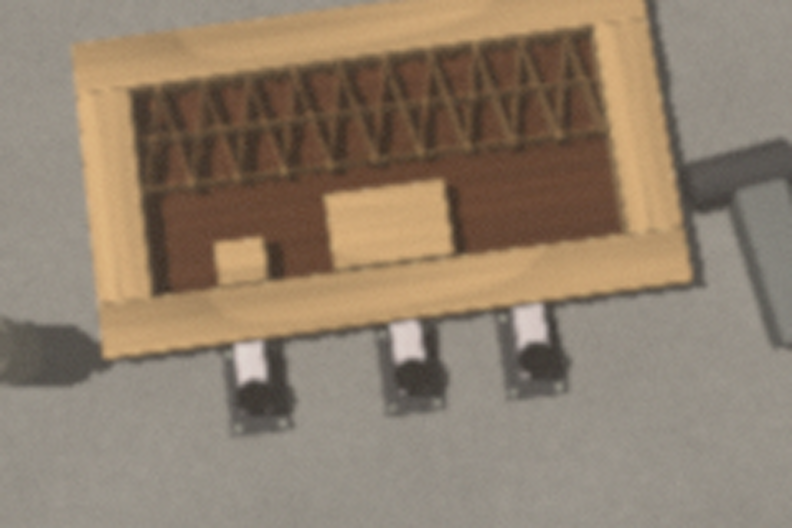

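View pics/sidec.png

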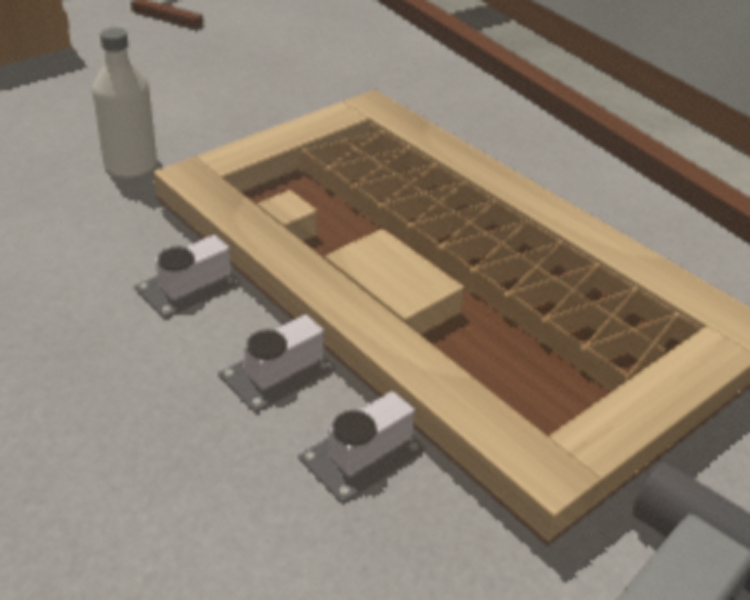

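View pics/top0.png

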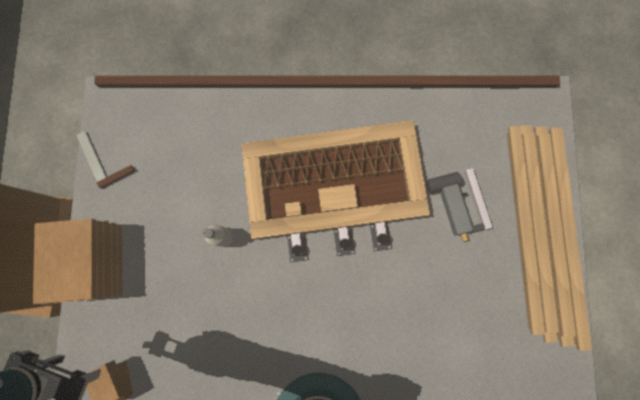

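View pics/side0.png

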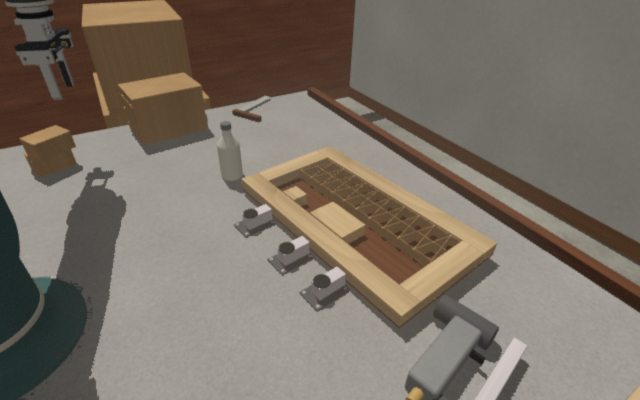

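Middle stop is A: in the top view its pad is at about (346,244), straight across the stile from the big block (337,198). In the side view its pad is at about (287,248). The small block faces the left-hand stop and no block faces the right-hand one. Next I'll locate the pad precisely.

```bash
python3 - <<'E'
from h import *
for n in("side","top"):
    im,d=cams.get_image(n); 
    for t in ("pad_a","guide_a","lock_block","frame"):
        for r in cams.trace(n,t)[:3]:
            m=r["mask"]&(d>0); v,u=np.nonzero(m)
            P=np.array([world(n,a,b,d[b,a]) for a,b in zip(u[::max(1,len(u)//400)],v[::max(1,len(u)//400)])])
            print(n,t,round(r["confidence"],2),np.round(r["extent"]),m.sum(),"mean",np.round(P.mean(0),4),"z pct",np.round(np.percentile(P[:,2],[5,50,95]),3))
    # dark pad pixels by grey level, z 0.03-0.05 
    win=(225,275,270,320) if n=="side" else (232,260,333,358)
    V,U=np.mgrid[win[0]:win[1],win[2]:win[3]]; 
    g=im.mean(2)
    X=np.array([[world(n,a,b,d[b,a]) for a,b in zip(ru,rv)] for ru,rv in zip(U,V)])
    z=X[...,2]; gg=g[win[0]:win[1],win[2]:win[3]]
    top=(z>0.028)&(z<0.052)
    k=top&(gg<75)
    v,u=V[k],U[k]; P=X[k]
    print(n,"dark raised",k.sum(),P.mean(0).round(4),P.min(0).round(3),P.max(0).round(3),"px",u.mean(),v.mean(), "greys",np.percentile(gg[top],[5,25,50,75,95]))
E
```

```text
side pad_a 0.83 [257. 217.  25.  28.] 479 mean [0.5055 0.0647 0.0274] z pct [0.008 0.031 0.04 ]
side pad_a 0.67 [330. 284.  35.  33.] 742 mean [ 0.5402 -0.1892  0.0277] z pct [0.006 0.034 0.04 ]
side pad_a 0.6 [292. 254.  30.  30.] 591 mean [ 0.5241 -0.078   0.028 ] z pct [0.007 0.032 0.04 ]
side guide_a 0.85 [254. 218.  44.  36.] 768 mean [0.4987 0.0628 0.0188] z pct [0.003 0.016 0.04 ]
side guide_a 0.79 [292. 255.  48.  39.] 1022 mean [ 0.5192 -0.0804  0.0185] z pct [0.002 0.014 0.04 ]
side guide_a 0.63 [325. 287.  44.  41.] 1134 mean [ 0.536  -0.1918  0.0194] z pct [0.003 0.016 0.04 ]
side lock_block 0.62 [336. 223.  57.  38.] 1196 mean [ 0.6508 -0.0615  0.0436] z pct [0.028 0.046 0.048]
side frame 0.75 [368. 236. 258. 180.] 20590 mean [ 0.708  -0.0993  0.0368] z pct [0.016 0.042 0.047]
side dark raised 129 [ 0.5112 -0.0768  0.0395] [ 0.497 -0.09   0.031] [ 0.526 -0.06   0.042] px 286.3488372093023 247.89147286821705 greys [ 62.66666667  90.33333333 139.5        163.33333333 198.33333333]
top pad_a 0.77 [298. 242.  11.  24.] 213 mean [0.5107 0.0732 0.0361] z pct [0.029 0.037 0.042
[... 204 characters left out ...]
de_a 0.92 [381. 237.  20.  29.] 502 mean [ 0.5394 -0.1813  0.0174] z pct [0.001 0.007 0.041]
top guide_a 0.77 [342. 241.  19.  28.] 516 mean [ 0.5231 -0.0704  0.0168] z pct [-0.     0.006  0.041]
top guide_a 0.63 [297. 250.  19.  30.] 500 mean [0.5038 0.0711 0.0174] z pct [0.001 0.006 0.041]
top lock_block 0.94 [337. 196.  39.  29.] 850 mean [ 0.6516 -0.0499  0.0454] z pct [0.041 0.046 0.05 ]
top frame 0.81 [335. 181. 191. 116.] 15910 mean [ 0.7178 -0.0408  0.0319] z pct [0.013 0.036 0.049]
top dark raised 77 [ 0.5133 -0.0735  0.0395] [ 0.501 -0.087  0.033] [ 0.525 -0.057  0.045] px 344.64935064935065 243.75324675324674 greys [ 57.66666667  61.          76.         191.33333333 205.03333333]
```

```bash
python3 -m pendant '[1,-0.02,-0.021,0,0, 1,-0.032,-0.034,0,0, 1,-0.032,-0.034,0,0, 1,-0.032,-0.034,0,0, 1,-0.032,-0.034,0,0]' 10
python3 -m pendant '[1,-0.032,-0.034,0,0, 1,-0.032,-0.034,0,0, 1,-0.032,-0.034,0,0, 1,-0.032,-0.034,0,0, 1,-0.032,-0.034,0,0]'
```

```text
time_s: 1.62
tcp_pos: [0.2854, 0.3983, 0.4048]
orientation: [[-0.951, 0.308, 0.0], [0.308, 0.951, 0.0], [-0.0, 0.0, -1.0]]
wrist_force: [0.8, 0.4, 0.4]
width: 0.505
time_s: 2.25
tcp_pos: [0.3852, 0.1873, 0.4049]
orientation: [[-0.951, 0.308, 0.001], [0.308, 0.951, 0.0], [-0.0, 0.001, -1.0]]
wrist_force: [0.8, 0.4, 0.7]
width: 0.008
```

```bash
python3 -m pendant '[1,-0.032,-0.034,0,0, 1,-0.032,-0.034,0,0, 1,-0.032,-0.034,0,0, 1,-0.032,-0.034,0,0, 1,-0.032,-0.034,0,0]'
python3 -m pendant '[1,-0.028,-0.028,0,0, 1,-0.015,-0.014,0,0, 1,0,0,0.02,0, 1,0,0,0.02,0, 1,0,0,0,0]'
python3 - <<'E'
from h import *
s=read_state(); im,d=cams.get_image("wrist"); cv2.imwrite("pics/w1.png",im[:,:,::-1])
im,d=cams.get_image("side"); cv2.imwrite("pics/s1.png",cv2.resize(im[60:360,150:450,::-1],None,fx=2,fy=2))
R=np.array(s["orientation"]); p=np.array(s["tcp_pos"]); print(p,R[:,2],s["qpos"].round(1))
print("tool shift to pad", R.T@(np.array([.512,-.075,.0395])-p-R[:,2]*.199))
E
```

```text
time_s: 2.88
tcp_pos: [0.4851, -0.0236, 0.4049]
orientation: [[-0.952, 0.307, 0.001], [0.307, 0.952, 0.0], [-0.001, 0.0, -1.0]]
wrist_force: [0.3, 0.7, 0.7]
width: 0.006
time_s: 3.5
tcp_pos: [0.5124, -0.0754, 0.3639]
orientation: [[-0.951, 0.308, -0.002], [0.308, 0.951, -0.0], [0.002, -0.001, -1.0]]
wrist_force: [0.0, -0.3, -0.1]
width: 0.006
[ 0.5123833  -0.07538727  0.36385674] [-2.04911584e-03 -2.63012037e-04 -9.99997866e-01] [-19.9  17.2  29.5 110.8 -10.3  54.7  86.6]
tool shift to pad [-1.22201887e-04  5.36236816e-04  1.25356727e-01]
```

View pics/w1.png

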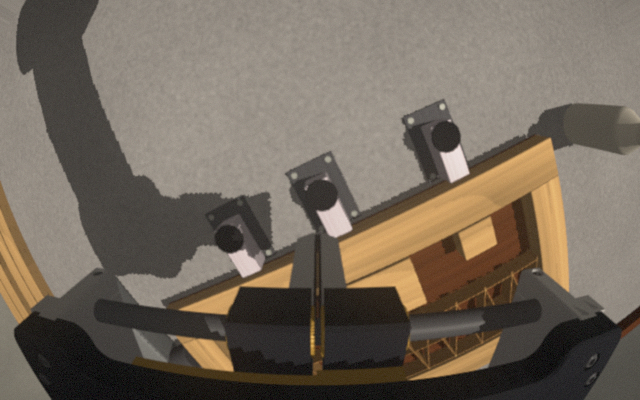

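View pics/s1.png

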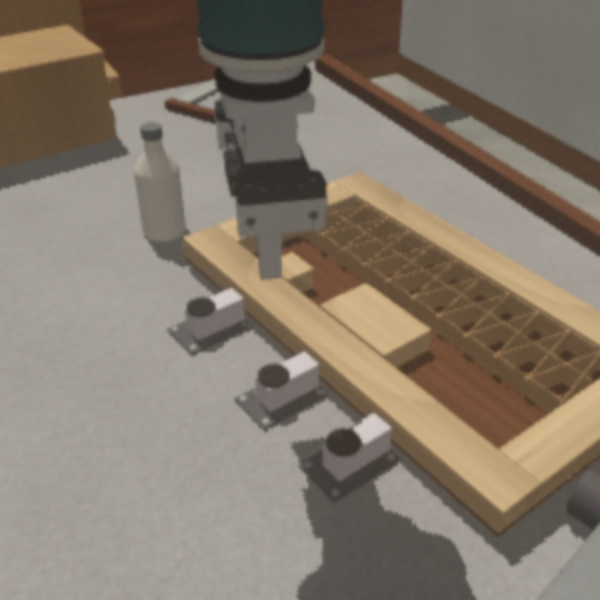

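The wrist view shows pad A at (320,195), straight ahead of the shut fingers. In the side view the tips stand directly above it. I'll cross-check with the wrist ray at the pad's height.

```bash
python3 - <<'E'
from h import *
c=cams.get_calibration("wrist"); K=np.array(c["camera_matrix"]); P=np.array(c["pose"]); print([k for k in c])
im=cv2.imread("pics/w1.png").mean(2); w=np.zeros_like(im,bool); w[172:218,300:342]=1
k=(im<45)&w; n,l,st,ce=cv2.connectedComponentsWithStats(k.astype(np.uint8)); i=1+st[1:,4].argmax(); print(st[i],ce[i])
for px in (ce[i],(320.5,194.5)):
    x=(px[0]-K[0,2])/K[0,0]; y=(px[1]-K[1,2])/K[1,1]; r=np.hypot(x,y)
    ray=P[:3,:3]@np.array([x/r*np.sin(r),-y/r*np.sin(r),-np.cos(r)])
    t=(0.0395-P[2,3])/ray[2]; print((P[:3,3]+t*ray).round(4))
E
```

```text
['camera_matrix', 'pose']
[312 184   1   1   1] [312. 184.]
[ 0.5003 -0.0771  0.0395]
[ 0.5134 -0.0722  0.0395]
```

All three estimates agree to about 3 mm, so I'm descending.

```bash
python3 -m pendant '[1,0,0.001,0.025,0, 1,0,0,0.03,0, 1,0,0,0.03,0, 1,0,0,0.02,0, 1,0,0,0.008,0]'
python3 -m pendant '[1,0,0,0.004,0, 1,0,0,0.003,0, 1,0,0,0.003,0, 1,0,0,0.003,0, 1,0,0,0.003,0]'
```

```text
time_s: 4.22
tcp_pos: [0.5132, -0.0744, 0.2516]
orientation: [[-0.952, 0.308, -0.0], [0.308, 0.952, -0.0], [0.0, -0.0, -1.0]]
wrist_force: [1.3, 0.4, 0.2]
width: 0.007
time_s: 4.85
tcp_pos: [0.5131, -0.0745, 0.2358]
orientation: [[-0.951, 0.308, 0.0], [0.308, 0.951, -0.0], [-0.0, 0.0, -1.0]]
wrist_force: [-0.7, -0.2, 5.1]
width: 0.006
```

Contact at the expected height with about 5 N. I'll keep pressing.

```bash
python3 -m pendant '[1,0,0,0.004,0, 1,0,0,0.004,0, 1,0,0,0.004,0, 1,0,0,0.004,0, 1,0,0,0.003,0]'
python3 -m pendant '[1,0,0,0.003,0, 1,0,0,0.002,0, 1,0,0,0.001,0, 1,0,0,0.001,0]'
```

```text
time_s: 5.48
tcp_pos: [0.5131, -0.0745, 0.2165]
orientation: [[-0.951, 0.308, 0.0], [0.308, 0.951, -0.0], [-0.0, -0.0, -1.0]]
wrist_force: [1.7, -0.1, 3.9]
width: 0.002
time_s: 5.98
tcp_pos: [0.513, -0.0745, 0.2097]
orientation: [[-0.951, 0.308, 0.0], [0.308, 0.951, -0.0], [-0.0, -0.0, -1.0]]
wrist_force: [2.7, 0.9, 4.3]
width: 0.004
```

```bash
python3 -m pendant '[1,0,0,0.0007,0, 1,0,0,0,0]'; python3 -m pendant '[1,0,0,0.0007,0, 1,0,0,0,0]'
```

```text
time_s: 6.22
tcp_pos: [0.5131, -0.0745, 0.2094]
orientation: [[-0.951, 0.308, 0.0], [0.308, 0.951, 0.0], [-0.0, 0.0, -1.0]]
wrist_force: [1.0, 2.1, 11.2]
width: 0.006
time_s: 6.48
tcp_pos: [0.5131, -0.0746, 0.2092]
orientation: [[-0.951, 0.308, 0.001], [0.308, 0.951, 0.0], [-0.001, 0.001, -1.0]]
wrist_force: [-3.8, 1.6, 25.5]
width: 0.002
```

The tips stopped at z ≈ 10 mm and the force rose to 25 N, so the stop is on its end stop. Withdrawing straight up.

```bash
python3 -m pendant '[1,0,0,-0.004,0, 1,0,0,-0.015,0, 1,0,0,-0.03,0, 1,0,0,-0.04,0, 1,0,0,-0.045,0]'
python3 -m pendant '[1,0,0,-0.04,0, 1,0.03,0.034,-0.02,0, 1,0.032,0.034,0,0, 1,0.032,0.034,0,0, 1,0.02,0.02,0,0]'
python3 -m pendant '[1,0,0,0,0, 1,0,0,0,0]'
python3 - <<'E'
from h import *
im,d=cams.get_image("side"); cv2.imwrite("pics/s2.png",cv2.resize(im[150:350,180:480,::-1],None,fx=2.6,fy=2.6))
for n,wins in(("side",{"A":(237,262,272,302),"B":(202,230,238,275),"C":(270,300,308,348)}),("top",{"A":(236,260,334,356),"B":(236,262,288,308),"C":(228,252,370,392)})):
    if n=="top": im,d=cams.get_image(n); cv2.imwrite("pics/t2.png",cv2.resize(im[130:290,220:460,::-1],None,fx=3,fy=3))
    for k,(a,b,c_,e) in wins.items():
        z=np.array([world(n,u,v,d[v,u])[2] for v in range(a,b) for u in range(c_,e) if d[v,u]>0]); print(n,k,np.percentile(z,[50,80,90,97]).round(4))
E
```

```text
time_s: 7.1
tcp_pos: [0.5124, -0.0746, 0.3439]
orientation: [[-0.951, 0.308, -0.001], [0.308, 0.951, -0.0], [0.001, -0.001, -1.0]]
wrist_force: [0.7, -0.1, 0.7]
width: 0.008
time_s: 7.72
tcp_pos: [0.4407, 0.0782, 0.4028]
orientation: [[-0.952, 0.306, -0.0], [0.306, 0.952, 0.0], [0.0, 0.0, -1.0]]
wrist_force: [-0.5, -0.2, -0.2]
width: 0.002
time_s: 7.98
tcp_pos: [0.4421, 0.0759, 0.4026]
orientation: [[-0.951, 0.308, 0.0], [0.308, 0.951, -0.0], [-0.0, -0.0, -1.0]]
wrist_force: [0.2, 0.0, -0.4]
width: 0.001
side A [0.0035 0.008  0.0104 0.0116]
side B [0.0132 0.0358 0.0393 0.0413]
side C [0.0163 0.0358 0.0387 0.04  ]
top A [0.0031 0.0071 0.0098 0.0123]
top B [0.5661 0.5865 0.5926 0.5968]
top C [0.0045 0.0358 0.0387 0.041 ]
```

View pics/s2.png

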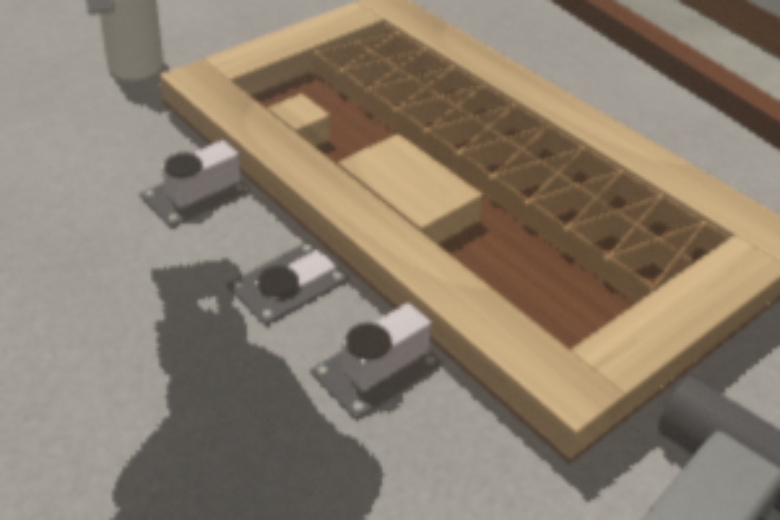

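View pics/t2.png

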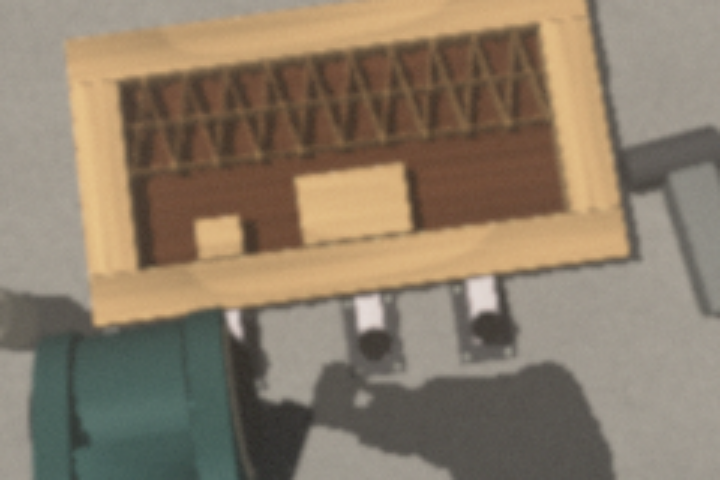

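The side view shows the middle stop, A (275,280), down on its plate. The left (185,165) and right (370,340) stops are still up, and the blocks, frame and bottle are where they were.

```bash
python3 -c "
from cell import ticket; print(ticket.finish_job())"
```

```text
the job is handed in; nothing more can be done
None
```

I pressed stop A, the middle one beside the lock block, fully down with the shut fingertips. I then withdrew straight up and handed the job in at about 8 s.

- **Press:** the push took about 5 N. The tips stopped about 10 mm above the bench, where the force rose to about 25 N, so the stop was on its end stop.
- **Stop heights after withdrawing:** stop A's pad reads about 10–12 mm in both cameras. Stops B and C still read about 39–41 mm, so they are up. B could only be checked in the side view, because the arm hid it from the top camera.
- **Other things:** the frame, both blocks and the staple gun look unmoved in both pictures. So does what shows of the glue bottle. The wrist force was back near zero at the end.
- **Disagreements:** before pressing, the three cameras differed by about 3 mm on the pad's position, well within its 34 mm width. Picking the pad out by brightness in the wrist picture failed, so I used a position read by eye there.

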